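# Cure the adhesive under a brooch's stone with the hand-held lamp

## Task

The stone on the brooch in the ball vise has just been bedded in light-curing adhesive: take the curing lamp out of its charging base, point it square at the stone with the lens about 3 cm from it and centred on it, and hold it still there for three seconds. Do not touch the brooch or the vise, and leave the vise tilted as it is. Then lower the lamp gently back into its charging base, standing upright, lens down, let go, and leave the other things on the bench where they are.

Things in the scene. Friction and masses are not known exactly. Their poses are not given: they have to be found in the camera images.
- lamp: Cordless curing lamp, 150 mm long, 0.17 kg, round about its axis: aluminium lens head 40 mm across, 32 mm long; 14 mm taper; straight 27 mm body up to the tail (black cap). Stands lens down in the charging base. Origin: centre of the lens face; z axis from lens to tail (light goes along -z). It lights by itself out of the base; no switch.
- lamp_grip (a point): A good place to grip the lamp: on its axis in the straight body, 110 mm from the lens face, 40 mm from the tail. Axes as lamp.
- dock: Black charging base fixed to the bench: round foot 100 mm across, 10 mm thick, and a flared round cup on it, floor 14 mm and rim 36 mm above the bench, 74 mm across outside at the rim; inside about 50 mm across at the floor, 64 mm at the rim. Origin on the bench at its centre, z up; with the lamp home the lens face is 14 mm above this origin.
- vise: Engraver's ball vise fixed to the bench, 120 mm tall: black rubber cradle 140 mm across, 26 mm high; in it a steel ball of 54 mm radius, centre 58 mm above the bench on the vise's axis, with two flat steel jaws, 92 x 94 mm together, and four pins holding a brooch. Origin on the bench at the cradle's centre, z up; the jaws lean to its -x side, which faces between the robot and its right.
- vise_ball (a joint): Tilt of the ball, jaws and brooch in rad: 0 = jaws level, positive = leaning to the vise's -x side. Set between 0.55 and 0.72 at the start; stiff with friction, it stays where it is unless knocked.
- stone (a point): Top of the white domed stone, 29 mm across, in the middle of a round gold-coloured brooch 62 mm across, the highest part on the jaws; 61 mm from the ball's centre along the tilted axis. Its z axis points straight out of the stone (square to the brooch), its y axis is the tilt axis.
- pliers: Bystander: red-handled pliers lying flat, about 160 mm long, 12 mm high. Origin near the middle, under it.
- ring_clamp: Bystander: wooden ring clamp with a steel band, lying, about 160 x 28 x 27 mm. Origin under the band.
- jar: Bystander: glass jar with a steel lid, 64 mm across, 75 mm high, upright. Origin under its centre.
- cap: Bystander: shallow red plastic cap, open upwards, 80 mm across, 22 mm high. Origin under its centre.
Mind the look-alikes: they are no part of the job. Of the things like the lamp, leave any that is purple or turquoise; of the rest the smaller one is meant.

How it is judged (in metres and radians):
On the way, in this order (a step that is already met when the one before it is completed fails the run):
1. the lamp is lifted clear of its charging base (z of lamp in the frame of dock above 0.06 m), for 0.1 s.
2. the lamp is held still, square to the stone (within 11 degrees), stone within 9 mm of the lamp's axis in x and y, lens 15 to 45 mm from the stone, for 2.5 s (x of stone in the frame of lamp between -0.009 and 0.009 m and y of stone in the frame of lamp between -0.009 and 0.009 m and z of stone in the frame of lamp between -0.045 and -0.015 m and angle between the z axis of lamp and the z axis of stone, either way round below 0.2 rad and linear speed of lamp below 0.02 m/s and angular speed of lamp below 0.15 rad/s), for 2.5 s.
At the end, for the whole second after the job is handed in: The lamp stands released and still in the charging base's cup, lens down on the cup floor (lens 10 to 18 mm above the bench), within 8 mm of its centre and 0.08 rad of upright; the stone is within 6 mm of where it was, and the pliers, ring clamp, jar and cap are within 25 mm of where they were (horizontal distance between lamp and dock below 0.008 m and z of lamp in the frame of dock between 0.01 and 0.018 m and angle between lamp's own z axis and vertical below 0.08 rad and linear speed of lamp below 0.02 m/s and contact force between lamp and the fingers below 0.1 N and distance of stone from where it was at the start of the episode below 0.006 m and distance of each of pliers, ring_clamp, jar, cap from where it was at the start of the episode below 0.025 m); the robot touches nothing.
It fails at once if the lamp touches the brooch or the vise (contact force between lamp and vise above 1 N).
It fails at once if the robot touches the brooch or the vise (contact force between any of the fingers, the arm and vise above 1 N).
It fails at once if the vise's tilt is changed (stone moved over 6 mm) (distance of stone from where it was at the start of the episode above 0.006 m).
It fails at once if the lamp is dropped (not held and moving faster than 0.5 m/s, a fall of 13 mm) or slammed into its base with over 60 N ((contact force between lamp and the fingers below 0.1 N and linear speed of lamp above 0.5 m/s) or contact force between lamp and dock above 60 N).
It fails at once if the pliers, ring clamp, jar or cap is pushed over 25 mm (distance of any of pliers, ring_clamp, jar, cap from where it was at the start of the episode above 0.025 m).
It also fails if it takes over 54 s, if anything falls off the work surface, if the arm or the gripper's body presses on something with over 40 N, if the wrist force passes 120 N, or if a joint passes its speed limit or range.

## Robot

A 6-joint arm with a two-finger parallel gripper is mounted at the origin on the work surface. World frame = base frame: x ahead of the robot, y to its left, z up, the work surface at z = 0. Lengths are in m, angles in degrees, forces in N, time in s.
With the tool pointing down it reaches from about 0.35 to 0.875 m from the base axis. Payload 4.2 kg.
Tool frame: the origin (TCP) lies between the finger pads; the fingertips stand 25 mm ahead of it and the grasp point (between the pads) lies 6 mm ahead of it (r.tips_ahead is the distance from the TCP to the fingertips, in m); z points along the fingers, y is the direction in which the jaws open and shut (so a half turn about z gives the same grasp; the last joint's range is limited). The gripper opens to 87 mm and grips with 3 to 60 N. Pads are 19 mm wide; open, the fingers measure 117 mm over their backs; the gripper's body (75 mm by 190 mm) begins 51 mm behind the grasp point.
Start: joints at [14.817, 22.042, 0.453, 0, -68.411, -14.817], TCP at [0.625, 0, 0.248] pointing down, gripper open.
Joint ranges: [-179.83, 179.83], [-69.29, 118.12], [-61.27, 80.66], [-181.25, 117.63], [-171.15, -9.14], [-177.46, 177.46]. Speed limits (degrees/s): [159.86, 159.86, 180, 180, 180, 180].

## Interface

Orientations are given as a 3x3 rotation matrix whose columns are the frame's x, y, z axes.
In Python, from station import r, vision, finish_job gives the robot as it stands.
- The arm moves only by the shell command python3 -m jog 'ROWS'. ROWS is a JSON object of lists of equal length, an entry for each row: "rot": the turn, a rotation vector about the world's x, y, z in degrees, a list of three; "delta_pos": the shift along the world's x, y, z in mm, a list of three; "grip": the opening in per cent of the stroke, from 0 (shut) to 100 (fully open). A call has 1 to 10 rows; each row shifts and turns the commanded pose from where the row before left it; what a row does not reach is not made up. A row lasts 1/12 s, in which the tool goes at most 41.7 mm and 7.16 degrees, less where a joint would pass 70% of its speed; a pose out of reach is approached as far as the arm can. A call with a gripper value outside its range is refused whole. The fingers move at their own pace and stop on an object; the grip force is fixed at half the most. Time passes only in rows, so rows that do not move let the fingers close. It gives the time, the measured TCP pose, the force and the opening at its end, in the units of the state.
- r.sense(): the state, without advancing time (a new reading comes with each control period).
- vision.capture(name): name is "scene" or "side" or "wrist"; returns a dict with "frame" (420x560x3 uint8, red, green, blue), "K" (3x3 intrinsics, pixels), "xyz" and "orientation" of the camera in the world. Camera axes: x right, y up, looking along -z (the intrinsics and any distortion apply to the point x, -y, -z); pixel columns grow to the right and rows downward; lengths in m; the calibration is good to about 2 mm. A picture is of the moment at which its call begins. There is no depth.
- finish_job(): hands the job in, once; it reports no verdict.
The state is a dict: "time_s": time; "joints": joint angles; "joint_velocities": joint speeds; "effort": joint torques, N m; "tcp_pos": TCP position; "ee_rot": TCP orientation; "wrist_force": force on the tool from outside, world axes, zero at the start; "moment": the same for the moment, N m; "gripper_width": opening from 0.0 (shut) to 1.0 (fully open).
Only numpy, scipy, OpenCV 4.12 (cv2) and the standard library are available. Lean on these libraries where they do the work, as an engineer would, in place of code of your own. Each camera call takes 0.05 s, during which the arm holds its last target. There are 200 camera calls.

## Working session

There is one attempt and no reset: what is moved stays moved. The work goes in short steps, Python scripts to look and compute and a shell command to move; the robot and the scene stay as the last step left them, time stands still between calls to the robot, and variables do not carry over. Pictures are saved under pics/ and viewed, about 8 in all and at most 12, crops included, and the job is handed in when it is done.

```bash
mkdir -p pics
cat > h.py <<'E'
import numpy as np, cv2
from station import r, vision
def cap(n,save=None):
    c=vision.capture(n); c={k:(np.array(v) if k!='frame' else v) for k,v in c.items()}
    if save: cv2.imwrite('pics/'+save,c['frame'][:,:,::-1]); np.savez('pics/'+save[:-4]+'.npz',**c)
    return c
def ray(c,u,v):
    d=np.linalg.inv(c['K'])@np.array([u,v,1.]); d=c['orientation']@np.array([d[0],-d[1],-d[2]])
    return c['xyz'],d/np.linalg.norm(d)
def onz(c,u,v,z):
    o,d=ray(c,u,v); return o+d*(z-o[2])/d[2]
def proj(c,p):
    q=c['orientation'].T@(np.array(p)-c['xyz']); q=c['K']@np.array([q[0],-q[1],-q[2]]); return q[:2]/q[2]
def tri(*l):
    A=np.zeros((3,3));b=np.zeros(3)
    for c,u,v in l:
        o,d=ray(c,u,v);P=np.eye(3)-np.outer(d,d);A+=P;b+=P@o
    x=np.linalg.solve(A,b); return x,[round(float(np.linalg.norm((np.eye(3)-np.outer(ray(c,u,v)[1],ray(c,u,v)[1]))@(x-ray(c,u,v)[0]))*1000),1) for c,u,v in l]
def load(n): return dict(np.load('pics/'+n+'.npz'))
E
ls; python3 -c "
from h import *
for n in('scene','side','wrist'):
    c=cap(n,n+'0.png'); print(n,c.keys(),c['xyz'].round(3),c['orientation'].round(3).tolist(),c['K'].tolist())
a=[cv2.imread('pics/%s0.png'%n) for n in('scene','side')]
print(r.sense())
"
```

```text
h.py
pics
scene dict_keys(['frame', 'K', 'xyz', 'orientation']) [ 1.173 -0.46   0.997] [[0.613, -0.614, 0.497], [0.79, 0.461, -0.404], [0.018, 0.64, 0.768]] [[429.92814967817765, 0.0, 281.26761092964415], [0.0, 429.92814967817765, 206.40193016576268], [0.0, 0.0, 1.0]]
side dict_keys(['frame', 'K', 'xyz', 'orientation']) [-0.242  0.879  1.015] [[-0.74, 0.411, -0.532], [-0.673, -0.445, 0.592], [0.007, 0.796, 0.606]] [[508.87602350093596, 0.0, 279.80882186609983], [0.0, 508.87602350093596, 215.6982358689035], [0.0, 0.0, 1.0]]
wrist dict_keys(['frame', 'K', 'xyz', 'orientation']) [ 0.626 -0.072  0.385] [[-1.0, -0.001, 0.001], [0.001, -0.965, -0.263], [0.001, -0.263, 0.965]] [[324.3530870674762, 0.0, 281.09236619188437], [0.0, 324.3530870674762, 209.08957261574685], [0.0, 0.0, 1.0]]
{'time_s': 0.15, 'joints': array([ 1.48163351e+01,  2.20808525e+01,  3.98723083e-01, -2.18662249e-02,
       -6.84092866e+01, -1.48164960e+01]), 'joint_velocities': array([-0.00223981, -0.04528796,  0.2389084 ,  0.09044592, -0.00654904,
        0.07682028]), 'effort': array([ 3.86667998e-04, -3.91052306e+01,  1.87588084e+01,  4.22235444e+00,
        1.23758311e-02, -1.38926293e-04]), 'tcp_pos': array([6.24600697e-01, 2.44631061e-05, 2.46711785e-01]), 'ee_rot': array([[-1.43471023e-04, -9.99998656e-01, -1.63318235e-03],
       [-9.99999988e-01,  1.43577271e-04, -6.49383855e-05],
       [ 6.51727861e-05,  1.63317301e-03, -9.99998664e-01]]), 'wrist_force': array([ 0.07325339, -0.93697602,  0.05330782]), 'moment': array([-0.00967378,  0.02919215,  0.02405251]), 'gripper_width': 1.0012561810000769}
```

View pics/scene0.png

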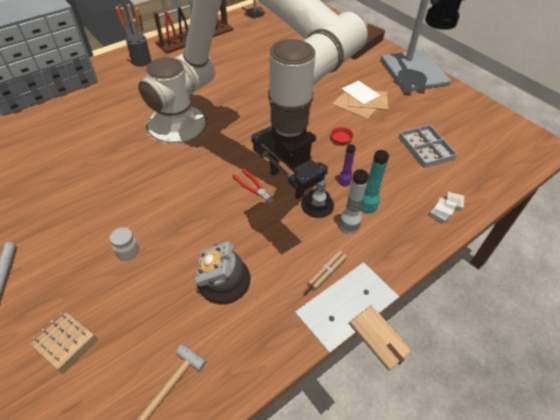

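View pics/side0.png

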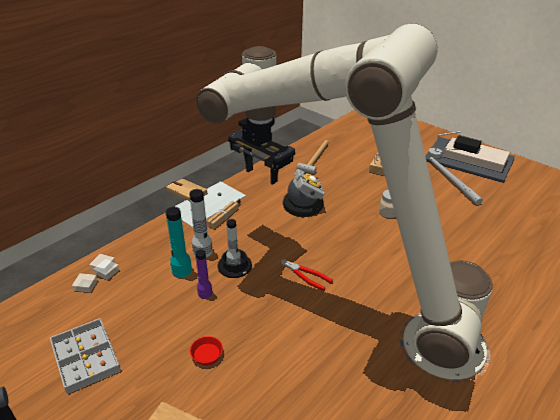

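```bash
python3 -c "
from h import *
s=cv2.imread('pics/scene0.png');d=cv2.imread('pics/side0.png')
f=lambda i,u,v,w=100,h=75:cv2.resize(i[v:v+h,u:u+w],(400,300),interpolation=cv2.INTER_CUBIC)
cv2.imwrite('pics/c1.png',np.vstack([np.hstack([f(s,280,150),f(s,180,230)]),np.hstack([f(d,185,210),f(d,265,150)])]))
S=load('scene0');D=load('side0')
print('dock',tri((S,318,206),(D,235,266)),onz(S,318,206,.01),onz(D,235,266,.01))
print('tail',tri((S,321,166),(D,232,223)))
print('vise',onz(S,222,281,.01),onz(D,304,206,.01)); print('stone',tri((S,211,261),(D,313,181)))
"
```

```text
dock (array([ 0.58856179,  0.15465118, -0.00431144]), [3.0, 3.0]) [0.59887265 0.1480819  0.01      ] [0.57476416 0.16278994 0.01      ]
tail (array([0.58242271, 0.15684746, 0.16000008]), [0.2, 0.2])
vise [ 0.6411321  -0.21938659  0.01      ] [ 0.61762182 -0.19672327  0.01      ]
stone (array([ 0.61800956, -0.23277772,  0.09129545]), [3.9, 3.9])
```

View pics/c1.png

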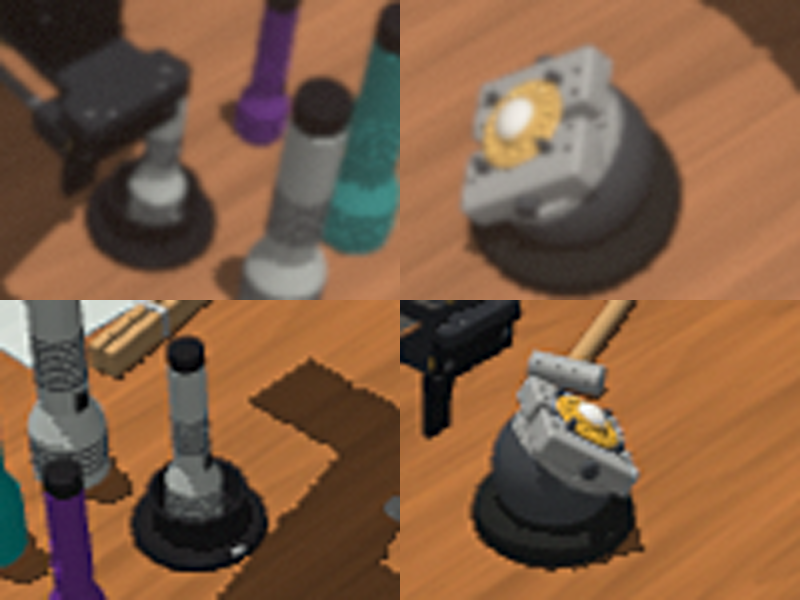

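View pics/wrist0.png

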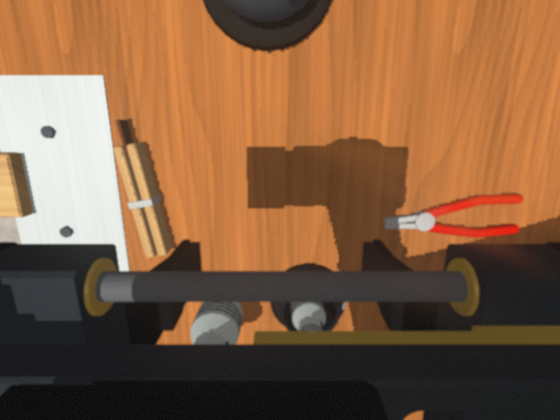

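```bash
python3 -m jog '{"rot":[[0,0,0],[0,0,0],[0,0,0],[0,0,0],[0,0,0],[0,0,0],[0,0,0]],"delta_pos":[[0,-25,25],[0,-25,25],[0,-25,25],[0,-25,25],[0,-20,0],[0,-20,0],[0,0,0]],"grip":[100,100,100,100,100,100,100]}'; python3 -c "
from h import *
S=load('scene0');D=load('side0')
for n,a,b in [('bigtail',(360,177),(197,195)),('turqtail',(381,157),(173,213)),('purptail',(350,150),(202,257)),('stone',(208.7,259.5),(313,178))]:
  print(n,tri((S,*a),(D,*b)))
print('tail side',onz(D,231.8,221,.164))
for c in('scene','side','wrist'): cap(c,c+'1.png')
s=cv2.imread('pics/scene1.png');w=cv2.imread('pics/wrist1.png')
f=lambda i,u,v,w=100,h=75:cv2.resize(i[v:v+h,u:u+w],(400,300),interpolation=cv2.INTER_CUBIC)
cv2.imwrite('pics/c2.png',np.hstack([np.vstack([f(s,280,150),f(s,180,230)]),w[:,:,:][:600,80:480][:600] if 0 else cv2.resize(w,(400,300)).repeat(1,0) if 0 else np.vstack([f(w,180,0,200,150),f(w,180,120,200,150)])]))
"
```

```text
time_s: 0.73
tcp_pos: [0.6246, -0.1429, 0.3475]
ee_rot: [[-0.004, -1.0, -0.0], [-1.0, 0.004, -0.0], [0.0, 0.0, -1.0]]
wrist_force: [0.5, 0.1, -0.5]
gripper_width: 0.999
bigtail (array([0.7029271 , 0.17554296, 0.20536721]), [1.9, 1.9])
turqtail (array([0.68446569, 0.27259817, 0.20602905]), [1.3, 1.3])
purptail (array([0.56327582, 0.2867273 , 0.13372219]), [2.5, 2.5])
stone (array([ 0.61885136, -0.23623251,  0.10156221]), [1.8, 1.8])
tail side [0.58551704 0.15465133 0.164     ]
```

View pics/c2.png

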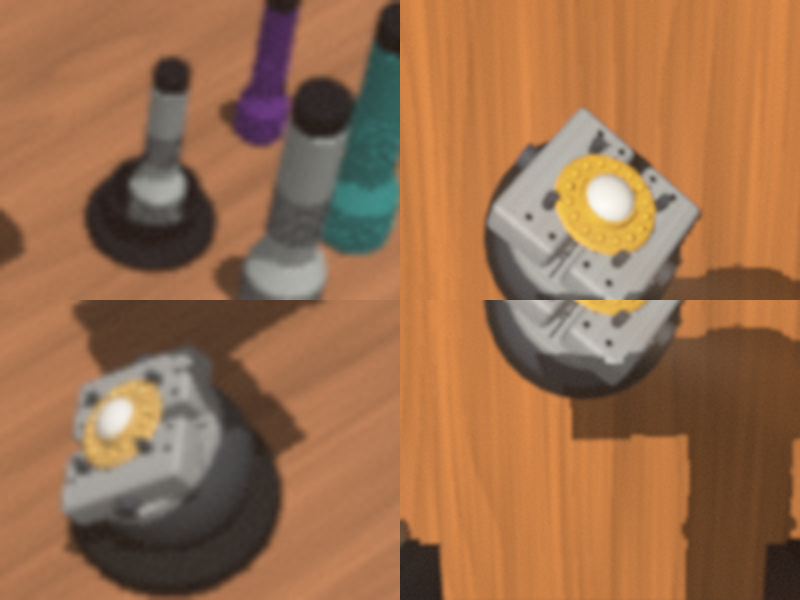

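```bash
cat > m.py <<'E'
from h import *
S=load('scene1');D=load('side1');W=load('wrist1')
def blob(c,x0,y0,x1,y1):
    f=c['frame'][y0:y1,x0:x1].astype(int); m=((f.min(2)>165)&(f.max(2)-f.min(2)<40)).astype(np.uint8)
    n,l,s,ce=cv2.connectedComponentsWithStats(m); i=1+np.argmax(s[1:,4]); return ce[i]+[x0,y0],s[i]
L=[]
for c,b in((S,(195,245,225,275)),(D,(300,165,330,195)),(W,(260,80,320,120))):
    p,s=blob(c,*b); print(p.round(1),s); L.append((c,*p))
x,e=tri(*L); print('stone',x.round(4),e)
def gold(c,x0,y0,x1,y1):
    h=cv2.cvtColor(c['frame'],cv2.COLOR_RGB2HSV)[y0:y1,x0:x1]; f=c['frame'][y0:y1,x0:x1].astype(int)
    m=((h[...,1]>110)&(f[...,0]>150)&(h[...,0]>17)&(h[...,0]<32)).astype(np.uint8)
    p=np.vstack([q for q in cv2.findContours(m,0,1)[0] if len(q)>5]); return cv2.fitEllipse(cv2.convexHull(p)),x0,y0
for n,c,b in(('S',S,(190,240,230,285)),('D',D,(290,160,335,200)),('W',W,(250,70,340,135))):
    try: print(n,gold(c,*b))
    except Exception as ex: print(n,ex)
for z in(.065,.075):
    a=onz(W,180+(583-400)/2,108/2,z);b=onz(W,180+(700-400)/2,212/2,z);d=b-a; print('edge',d.round(4),np.linalg.norm(d),np.degrees(np.arctan2(d[1],d[0])))
z=.07
a=onz(W,180+(583-400)/2,54,z)
for zz in(.11,.12,.13): 
    e=onz(W,180+46,104,zz)-a; print(zz,e.round(4),np.linalg.norm(e))
# lamp tail: cap top
print('tail',tri((S,280+172/4,150+66/4),(D,231.8,220.5)))
# dock foot ellipse centre
print('dock',onz(S,280+150/4,150+218/4,.01))
E
python3 m.py
```

```text
[208.3 258.7] [10 10  8  9 52]
[309.  166.3] [ 1  0 14  5 28]
[284.6  98.4] [ 14   8  22  22 365]
stone [ 0.6314 -0.2376  0.1352] [7.7, 6.6, 10.5]
S (((20.025360107421875, 20.644168853759766), (14.286392211914062, 24.596952438354492), 38.741764068603516), 190, 240)
D (((21.051576614379883, 19.593624114990234), (6.867837905883789, 17.405902862548828), 126.395263671875), 290, 160)
W (((31.855266571044922, 31.902359008789062), (45.26436996459961, 54.573490142822266), 133.25228881835938), 250, 70)
edge [-0.0716  0.059   0.    ] 0.09281530460180275 140.50688589426747
edge [-0.0699  0.0576  0.    ] 0.09060444068572132 140.5068858942675
0.11 [0.0495 0.0576 0.04  ] 0.08584715659446963
0.12 [0.0479 0.0581 0.05  ] 0.0903721910960417
0.13 [0.0463 0.0585 0.06  ] 0.09576095337548593
tail (array([0.58856574, 0.1549218 , 0.16427792]), [2.3, 2.3])
dock [0.59351743 0.15073541 0.01      ]
```

```bash
sed -i 's/(300,165,330,195)/(305,172,322,190)/' m.py
cat >> m.py <<'E'
a=np.radians(230.5)
for k in([0,2],[0,1],[1,2]): print(k,tri(*[L[i] for i in k]))
for z in(.103,.106,.109): print('W at z',z,onz(W,*L[2][1:],z),'S',onz(S,*L[0][1:],z),'D',onz(D,*L[1][1:],z))
# cradle checks: project predicted circles
for th in(.55,.63,.71):
    n=np.array([np.sin(th)*np.cos(a),np.sin(th)*np.sin(a),np.cos(th)]); x=onz(W,*L[2][1:],.058+.060*np.cos(th)); c=x-.060*n
    print(th,'stone',x.round(4),'ball',c.round(4))
    for nm,cc in(('S',S),('D',D),('W',W)):
        q=np.array([proj(cc,[c[0]+.07*np.cos(t),c[1]+.07*np.sin(t),z]) for t in np.arange(0,6.3,.05) for z in(0,.026)]); print(nm,q.min(0).round(1),q.max(0).round(1))
E
python3 m.py | grep -v edge
python3 - <<'E'
from h import *
# dark extents of cradle
for n,b in(('scene1',(180,230,280,310)),('side1',(265,150,345,235)),('wrist1',(180,0,380,230))):
    c=load(n)['frame'][b[1]:b[3],b[0]:b[2]].astype(int); m=((c.max(2)<75)&(c.max(2)-c.min(2)<22)).astype(np.uint8)
    k,l,s,ce=cv2.connectedComponentsWithStats(m); i=1+np.argmax(s[1:,4]); print(n,s[i][:2]+b[:2],s[i][:2]+s[i][2:4]+b[:2],s[i][4])
E
```

```text
[208.3 258.7] [10 10  8  9 52]
[312.7 177.9] [ 5  4  6  5 21]
[284.6  98.4] [ 14   8  22  22 365]
stone [ 0.6195 -0.2359  0.1032] [0.9, 1.6, 1.8]
S (((20.025360107421875, 20.644168853759766), (14.286392211914062, 24.596952438354492), 38.741764068603516), 190, 240)
D (((21.051576614379883, 19.593624114990234), (6.867837905883789, 17.405902862548828), 126.395263671875), 290, 160)
W (((31.855266571044922, 31.902359008789062), (45.26436996459961, 54.573490142822266), 133.25228881835938), 250, 70)
0.11 [0.0495 0.0576 0.04  ] 0.08584715659446963
0.12 [0.0479 0.0581 0.05  ] 0.0903721910960417
0.13 [0.0463 0.0585 0.06  ] 0.09576095337548593
tail (array([0.58856574, 0.1549218 , 0.16427792]), [2.3, 2.3])
dock [0.59351743 0.15073541 0.01      ]
[0, 2] (array([ 0.62121484, -0.23579365,  0.10684865]), [0.3, 0.3])
[0, 1] (array([ 0.61817228, -0.2355216 ,  0.10306429]), [0.7, 0.7])
[1, 2] (array([ 0.62015314, -0.23680429,  0.10175824]), [1.5, 1.5])
W at z 0.103 [ 0.6212921  -0.23579949  0.103     ] S [ 0.61869871 -0.23505463  0.103     ] D [ 0.61792348 -0.23629349  0.103     ]
W at z 0.106 [ 0.62132504 -0.2356133   0.106     ] S [ 0.62055939 -0.23580848  0.106     ] D [ 0.61509497 -0.23262257  0.106     ]
W at z 0.109 [ 0.62135798 -0.23542711  0.109     ] S [ 0.62242008 -0.23656234  0.109     ] D [ 0.61226647 -0.22895166  0.109     ]
0.55 stone [ 0.6214 -0.2354  0.1092] ball [ 0.6413 -0.2112  0.058 ]
S [196.8 253.5] [251.7 305.7]
D [280.7 185.9] [322.4 216.2]
W [218.   65.7] [320.6 172.2]
0.63 stone [ 0.6213 -0.2356  0.1065] ball [ 0.6438 -0.2083  0.058 ]
S [198.3 253.6] [253.1 305.8]
D [279.6 185.9] [321.3 216.3]
W [216.2  68.1] [318.7 174.2]
0.71 stone [ 0.6213 -0.2358  0.1035] ball [ 0.6462 -0.2056  0.058 ]
S [199.7 253.7] [254.5 305.9]
D [278.5 186. ] [320.2 216.4]
W [214.6  70.4] [316.9 176.1]
scene1 [198 252] [249 303] 1025
side1 [283 181] [324 217] 826
wrist1 [224 115] [307 168] 763
```

Run:
```python
from h import *
x=np.array([.621,-.236,.106])
for nm,ra in(('scene1',.581),('side1',.395),('wrist1',.829)):
    c=load(nm);v=c['xyz']-x;v/=np.linalg.norm(v);print(nm,'meas',np.degrees(np.arccos(ra)).round(1),end=' ')
    for az in(225.5,230.5,235.5):
      for th in(.55,.6,.65,.7):
        a=np.radians(az);n=np.array([np.sin(th)*np.cos(a),np.sin(th)*np.sin(a),np.cos(th)]);print(np.degrees(np.arccos(n@v)).round(1),end=' ')
      print(end='| ')
    print()
```

```text
scene1 meas 54.5 53.3 55.5 57.8 60.1 | 51.6 53.7 55.9 58.1 | 49.8 51.8 53.9 56.0 | 
side1 meas 66.7 66.3 67.5 68.8 70.1 | 68.6 70.0 71.4 72.9 | 70.9 72.4 74.0 75.6 | 
wrist1 meas 34.0 34.6 37.5 40.3 43.2 | 34.8 37.6 40.5 43.4 | 34.9 37.8 40.6 43.5 |
```

```bash
python3 -m jog '{"rot":[[0,0,-7],[0,0,-7],[0,0,-7],[0,0,-7],[0,0,-7],[0,0,-7],[0,0,-7],[0,0,-7],[0,0,-7],[0,0,-7]],"delta_pos":[[2,30,1],[2,30,1],[2,30,1],[2,30,1],[2,30,1],[3,30,2],[3,30,2],[3,30,2],[3,30,1],[3,28,1]],"grip":[100,100,100,100,100,100,100,100,100,100]}';python3 -m jog '{"rot":[[0,0,-7],[0,0,-7],[0,0,-6],[0,0,0],[0,0,0],[0,0,0]],"delta_pos":[[0,0,0],[0,0,0],[0,0,0],[0,0,0],[0,0,0],[0,0,0]],"grip":[100,100,100,100,100,100]}'; python3 -c "
from h import *
c=cap('wrist','wrist2.png'); print(r.sense()['joints'])
print(proj(c,[.5886,.1549,.164]),proj(c,[.5886,.1549,.014]))
cv2.imwrite('pics/c3.png',cv2.resize(cv2.imread('pics/wrist2.png')[0:260,150:450],(690,598),interpolation=cv2.INTER_CUBIC))"
```

```text
time_s: 1.72
tcp_pos: [0.6493, 0.1611, 0.3604]
ee_rot: [[-0.941, -0.338, -0.0], [-0.338, 0.941, 0.0], [0.0, 0.0, -1.0]]
wrist_force: [0.4, 0.1, 0.3]
gripper_width: 1.001
time_s: 2.22
tcp_pos: [0.6497, 0.1586, 0.3604]
ee_rot: [[-1.0, -0.003, -0.0], [-0.003, 1.0, -0.0], [0.0, -0.0, -1.0]]
wrist_force: [0.6, -0.3, -0.3]
gripper_width: 0.999
[ 2.75187984e+01  2.39315868e+01  1.91725442e+01 -2.60947377e-03
 -8.52510536e+01 -1.17389078e+02]
[277.31173523 130.82910145] [278.41759571 127.71133192]
```

View pics/c3.png

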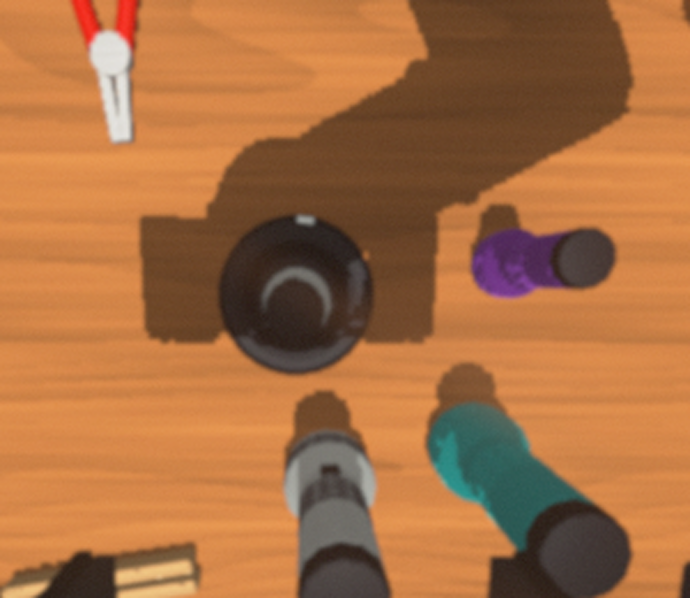

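Run:
```python
from h import *
c=load('wrist2');S=load('scene1')
print(onz(c,278.7,127.8,.005),onz(c,279.6,132.6,.164), tri((c,279.6,132.6),(S,323,166.5)))
print(proj(c,[.588,.1545,.164]),proj(S,[.588,.1545,.164]))
```

```text
[0.58890821 0.15525028 0.005     ] [0.59032458 0.15719621 0.164     ] (array([0.59012842, 0.15700645, 0.1640983 ]), [0.3, 0.3])
[276.91208777 130.21268917] [321.89566551 166.4809242 ]
```

```bash
python3 -m jog '{"rot":[[0,0,0],[0,0,0],[0,0,0],[0,0,0],[0,0,0],[0,0,0],[0,0,0],[0,0,0],[0,0,0],[0,0,0]],"delta_pos":[[-20,-1,0],[-20,-1,-10],[-20,-1,-20],[0,0,-20],[0,0,-30],[0,0,-30],[0,0,-30],[0,0,-30],[0,0,0],[0,0,0]],"grip":[100,100,100,100,100,100,100,100,100,100]}' && python3 -m jog '{"rot":[[0,0,0],[0,0,0],[0,0,0],[0,0,0],[0,0,0]],"delta_pos":[[0,0,-20],[0,0,-20],[0,0,-20],[0,0,0],[0,0,0]],"grip":[100,100,100,100,100]}'; python3 -c "
from h import *
a=cap('scene','scene3.png');b=cap('side','side3.png');w=cap('wrist','wrist3.png')
f=lambda i,u,v,w=100,h=75:cv2.resize(cv2.imread('pics/'+i+'.png')[v:v+h,u:u+w],(400,300),interpolation=cv2.INTER_CUBIC)
cv2.imwrite('pics/c4.png',np.hstack([f('scene3',270,130),f('side3',185,190)]))"
```

```text
time_s: 3.1
tcp_pos: [0.5896, 0.1545, 0.1897]
ee_rot: [[-1.0, -0.001, -0.003], [-0.001, 1.0, -0.002], [0.003, -0.002, -1.0]]
wrist_force: [0.9, 0.7, 1.6]
gripper_width: 0.998
time_s: 3.52
tcp_pos: [0.591, 0.1553, 0.1323]
ee_rot: [[-1.0, -0.001, 0.002], [-0.001, 1.0, 0.0], [-0.002, 0.0, -1.0]]
wrist_force: [0.7, -0.2, 0.6]
gripper_width: 0.996
```

View pics/c4.png

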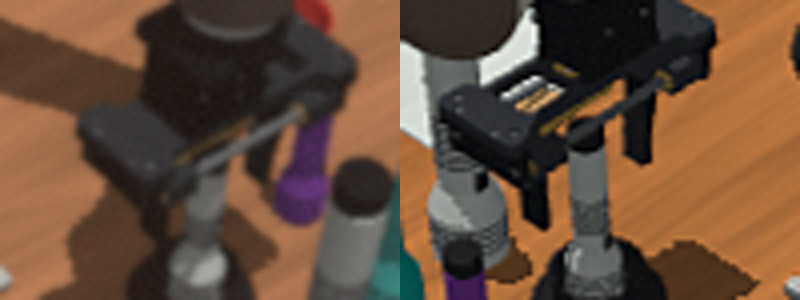

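```bash
python3 -m jog '{"rot":[[0,0,0],[0,0,0],[0,0,0],[0,0,0],[0,0,0],[0,0,0],[0,0,0],[0,0,0],[0,0,0],[0,0,0]],"delta_pos":[[0,0,0],[0,0,0],[0,0,0],[0,0,0],[0,0,0],[0,0,0],[0,0,0],[0,0,0],[0,0,0],[0,0,0]],"grip":[70,50,35,20,10,0,0,0,0,0]}' && python3 -m jog '{"rot":[[0,0,0],[0,0,0],[0,0,0],[0,0,0],[0,0,0],[0,0,0]],"delta_pos":[[0,0,0],[0,0,0],[0,0,0],[0,0,5],[0,0,5],[0,0,0]],"grip":[0,0,0,0,0,0]}'
```

```text
time_s: 4.5
tcp_pos: [0.59, 0.155, 0.1305]
ee_rot: [[-1.0, -0.0, -0.0], [-0.0, 1.0, -0.0], [0.0, -0.0, -1.0]]
wrist_force: [-0.8, 0.1, 0.4]
gripper_width: 0.329
time_s: 5.0
tcp_pos: [0.5905, 0.1552, 0.1416]
ee_rot: [[-1.0, -0.0, 0.002], [-0.0, 1.0, 0.001], [-0.002, 0.001, -1.0]]
wrist_force: [-0.4, -0.4, -2.4]
gripper_width: 0.306
```

```bash
python3 -m jog '{"rot":[[0,0,0],[0,0,0],[0,0,0],[0,0,0],[0,0,0],[0,0,0],[0,0,0],[0,0,0],[0,0,0],[0,0,0]],"delta_pos":[[0,0,5],[0,0,15],[0,0,20],[0,0,30],[0,0,30],[0,0,30],[0,0,30],[-2,-10,30],[-3,-20,20],[-3,-30,10]],"grip":[0,0,0,0,0,0,0,0,0,0]}' && python3 -m jog '{"rot":[[0,0,0],[0,0,0],[0,0,0],[0,0,0],[0,0,0],[0,0,0],[0,0,0],[0,0,0],[0,0,0],[0,0,0]],"delta_pos":[[-4,-35,5],[-4,-35,5],[-4,-35,5],[-4,-35,5],[-4,-35,0],[-4,-35,0],[-4,-35,0],[-4,-35,0],[-4,-30,0],[-4,-30,0]],"grip":[0,0,0,0,0,0,0,0,0,0]}' && python3 -m jog '{"rot":[[0,0,0],[0,0,0],[0,0,0],[5.1,-4.44,0],[5.1,-4.44,0],[5.1,-4.44,0],[5.1,-4.44,0],[5.1,-4.44,0],[0,0,0],[0,0,0]],"delta_pos":[[-4,-30,0],[0,-30,0],[0,-20,0],[0,-6,0],[0,0,0],[0,0,0],[0,0,0],[0,0,0],[0,0,0],[0,0,0]],"grip":[0,0,0,0,0,0,0,0,0,0]}'; python3 -c "
from h import *
print(r.sense()['joints'].round(1))
T=np.array([.621,-.236,.107]);n=np.array([-.365,-.420,.831]);n/=np.linalg.norm(n)
for k in(.08,0): print(((T+n*(.1465+k)-r.sense()['tcp_pos'])*1000).round(1))"
```

```text
time_s: 5.83
tcp_pos: [0.5827, 0.096, 0.3643]
ee_rot: [[-1.0, -0.003, 0.006], [-0.003, 1.0, 0.002], [-0.006, 0.002, -1.0]]
wrist_force: [1.0, 0.4, -1.6]
gripper_width: 0.304
time_s: 6.67
tcp_pos: [0.5411, -0.2465, 0.3807]
ee_rot: [[-1.0, 0.0, -0.0], [0.0, 1.0, 0.0], [0.0, 0.0, -1.0]]
wrist_force: [1.0, 0.5, -1.8]
gripper_width: 0.299
time_s: 7.5
tcp_pos: [0.5367, -0.3327, 0.38]
ee_rot: [[-0.928, -0.08, 0.364], [0.086, 0.905, 0.418], [-0.363, 0.419, -0.832]]
wrist_force: [0.1, 0.7, -2.2]
gripper_width: 0.304
[-33.7  19.4  20.6 -33.4 -86.9 -55.9]
[  1.7   1.6 -84.8]
[  30.9   35.2 -151.3]
```

```bash
python3 -m jog '{"rot":[[0,0,0],[0,0,0],[0,0,0],[0,0,0],[0,0,0],[0,0,0],[0,0,0],[0,0,0],[0,0,0]],"delta_pos":[[1,1,-20],[1,1,-25],[0,0,-25],[0,0,-15],[5,6,-12],[5,6,-12],[3,3,-6],[0,0,0],[0,0,0]],"grip":[0,0,0,0,0,0,0,0,0]}'; python3 -c "
from h import *
s=r.sense();t=s['tcp_pos'];R=s['ee_rot'];lens=t+.1165*R[:,2];tail=t-.0335*R[:,2]
print('lens',lens)
for n in('scene','side','wrist'):
  c=cap(n,n+'4.png');print(n,'lens',proj(c,lens).round(1),'tail',proj(c,tail).round(1),'stone',proj(c,[.621,-.236,.107]).round(1))
f=lambda i,u,v,w=100,h=75:cv2.resize(cv2.imread('pics/'+i+'.png')[v:v+h,u:u+w],(400,300),interpolation=cv2.INTER_CUBIC)
cv2.imwrite('pics/c5.png',np.vstack([np.hstack([f('scene4',160,205),f('side4',270,130)]),np.hstack([f('wrist4',180,0,280,210),f('wrist4',180,210,280,210)])]))"
```

```text
time_s: 8.25
tcp_pos: [0.5535, -0.3133, 0.2659]
ee_rot: [[-0.928, -0.086, 0.364], [0.081, 0.904, 0.419], [-0.365, 0.418, -0.832]]
wrist_force: [-0.4, 0.2, -2.5]
gripper_width: 0.305
lens [ 0.59586588 -0.26450176  0.16897109]
scene lens [189.1 243.1] tail [141.3 206.9] stone [208.3 258.7]
side lens [324.5 159.6] tail [353.6 123.2] stone [312.  176.5]
wrist lens [281.1 209.6] tail [280.9 317.9] stone [278.9 189.3]
```

View pics/c5.png

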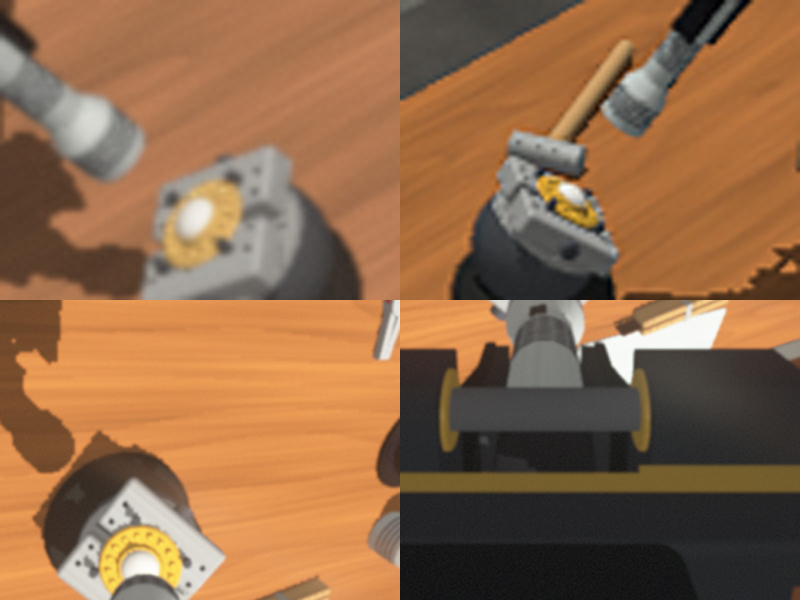

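```bash
python3 -m jog '{"rot":[[0,0,0],[0,0,0],[0,0,0],[0,0,0],[0,0,0],[0,0,0],[0,0,0],[0,0,0]],"delta_pos":[[2,2,-5],[2,3,-6],[3,3,-7],[3,3,-7],[2,3,-7],[2,2,-5],[0,0,0],[0,0,0]],"grip":[0,0,0,0,0,0,0,0]}'; python3 -c "
from h import *
s=r.sense();t=s['tcp_pos'];R=s['ee_rot'];lens=t+.1165*R[:,2]
st=np.array([.621,-.236,.107]); print(t,'stone in lamp mm',((st-lens)@np.c_[R[:,0],R[:,1],-R[:,2]]*1000).round(1))
for n in('scene','side','wrist'):
  c=cap(n,n+'5.png');print(n,'lens',proj(c,lens).round(1),'stone',proj(c,st).round(1))
f=lambda i,u,v,w=80,h=60:cv2.resize(cv2.imread('pics/'+i+'.png')[v:v+h,u:u+w],(400,300),interpolation=cv2.INTER_CUBIC)
cv2.imwrite('pics/c6.png',np.hstack([f('scene5',170,220),f('side5',280,140)]))"
```

```text
time_s: 9.07
tcp_pos: [0.567, -0.2978, 0.2279]
ee_rot: [[-0.927, -0.084, 0.364], [0.083, 0.904, 0.42], [-0.364, 0.42, -0.831]]
wrist_force: [-0.2, -0.7, -1.8]
gripper_width: 0.305
[ 0.56700253 -0.29776912  0.22793049] stone in lamp mm [ -0.9   0.5 -29.6]
scene lens [200.  252.6] stone [208.3 258.7]
side lens [317.6 170. ] stone [312.  176.5]
wrist lens [280.7 209.5] stone [281.3 201.7]
```

View pics/c6.png

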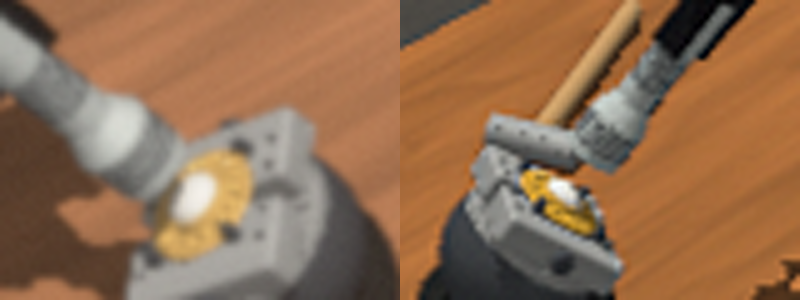

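```bash
python3 -m jog '{"rot":[[0,0,0],[0,0,0],[0,0,0],[0,0,0],[0,0,0],[0,0,0],[0,0,0],[0,0,0],[0,0,0],[0,0,0]],"delta_pos":[[0,0,0],[0,0,0],[0,0,0],[0,0,0],[0,0,0],[0,0,0],[0,0,0],[0,0,0],[0,0,0],[0,0,0]],"grip":[0,0,0,0,0,0,0,0,0,0]}' && python3 -m jog '{"rot":[[0,0,0],[0,0,0],[0,0,0],[0,0,0],[0,0,0],[0,0,0],[0,0,0],[0,0,0],[0,0,0],[0,0,0]],"delta_pos":[[0,0,0],[0,0,0],[0,0,0],[0,0,0],[0,0,0],[0,0,0],[0,0,0],[0,0,0],[0,0,0],[0,0,0]],"grip":[0,0,0,0,0,0,0,0,0,0]}' && python3 -m jog '{"rot":[[0,0,0],[0,0,0],[0,0,0],[0,0,0],[0,0,0],[0,0,0],[0,0,0],[0,0,0],[0,0,0],[0,0,0]],"delta_pos":[[0,0,0],[0,0,0],[0,0,0],[0,0,0],[0,0,0],[0,0,0],[0,0,0],[0,0,0],[0,0,0],[0,0,0]],"grip":[0,0,0,0,0,0,0,0,0,0]}' && python3 -m jog '{"rot":[[0,0,0],[0,0,0],[0,0,0],[0,0,0],[0,0,0],[0,0,0],[0,0,0],[0,0,0],[0,0,0],[0,0,0]],"delta_pos":[[0,0,0],[0,0,0],[0,0,0],[0,0,0],[0,0,0],[0,0,0],[0,0,0],[0,0,0],[0,0,0],[0,0,0]],"grip":[0,0,0,0,0,0,0,0,0,0]}'
python3 - <<'E'
from h import *
def st(c,x0,y0,x1,y1):
    f=c['frame'][y0:y1,x0:x1].astype(int); m=((f.min(2)>150)&(f.max(2)-f.min(2)<45)).astype(np.uint8)
    k,l,s,ce=cv2.connectedComponentsWithStats(m); return [(ce[i]+[x0,y0]).round(1).tolist()+[s[i][4]] for i in range(1,k) if s[i][4]>8]
for n in('scene1','scene5'): print(n,st(load(n),195,245,225,275))
for n in('side1','side5'): print(n,st(load(n),305,170,322,190))
E
```

```text
time_s: 10.05
tcp_pos: [0.567, -0.298, 0.2285]
ee_rot: [[-0.927, -0.084, 0.365], [0.084, 0.904, 0.42], [-0.365, 0.42, -0.831]]
wrist_force: [-0.6, 0.4, -2.3]
gripper_width: 0.303
time_s: 10.88
tcp_pos: [0.567, -0.298, 0.2286]
ee_rot: [[-0.927, -0.084, 0.365], [0.084, 0.904, 0.42], [-0.365, 0.42, -0.831]]
wrist_force: [1.1, -0.4, -2.7]
gripper_width: 0.303
time_s: 11.72
tcp_pos: [0.567, -0.298, 0.2286]
ee_rot: [[-0.927, -0.084, 0.365], [0.084, 0.904, 0.42], [-0.365, 0.42, -0.831]]
wrist_force: [-0.4, -0.3, -1.8]
gripper_width: 0.302
time_s: 12.55
tcp_pos: [0.567, -0.298, 0.2285]
ee_rot: [[-0.927, -0.084, 0.365], [0.084, 0.904, 0.42], [-0.365, 0.42, -0.831]]
wrist_force: [0.3, 0.6, -2.2]
gripper_width: 0.305
scene1 [[221.7, 248.5, np.int32(26)], [206.0, 250.9, np.int32(9)], [208.0, 258.9, np.int32(58)], [217.0, 269.7, np.int32(117)]]
scene5 [[196.2, 246.9, np.int32(18)], [221.7, 248.4, np.int32(32)], [204.8, 251.7, np.int32(29)], [208.3, 258.9, np.int32(52)], [217.1, 269.6, np.int32(122)]]
side1 [[312.7, 177.9, np.int32(21)], [311.4, 186.0, np.int32(28)]]
side5 [[312.2, 177.7, np.int32(17)], [310.5, 185.6, np.int32(17)]]
```

Run:
```python
from h import *
S=load('scene5');D=load('side5');R=r.sense()['ee_rot'];F=np.c_[R[:,0],R[:,1],-R[:,2]]
l,e=tri((S,202.8,254.2),(D,320,171.4));s,e2=tri((S,208.3,258.8),(D,312.5,178));print(l,e,s,e2,((s-l)@F*1000).round(1))
cv2.imwrite('pics/c7.png',np.hstack([cv2.resize(cv2.imread('pics/wrist5.png')[130:250,200:360],(480,360),interpolation=cv2.INTER_CUBIC)]))
```

```text
[ 0.60741723 -0.24864886  0.12473783] [6.9, 6.9] [ 0.61838809 -0.23526316  0.10263474] [0.3, 0.3] [ -1.    1.9 -28. ]
```

View pics/c7.png

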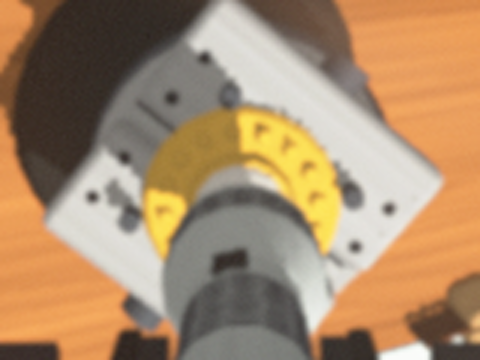

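```bash
python3 -m jog '{"rot":[[0,0,0],[0,0,0],[0,0,0],[0,0,0],[0,0,0],[0,0,0],[0,0,0],[0,0,0],[0,0,0],[0,0,0]],"delta_pos":[[-2,-2,5],[-4,-5,10],[-6,-7,14],[-6,-7,14],[-6,-7,14],[-4,-5,15],[0,0,25],[0,0,25],[0,0,25],[0,0,10]],"grip":[0,0,0,0,0,0,0,0,0,0]}' && python3 -m jog '{"rot":[[-5.1,4.44,0],[-5.1,4.44,0],[-5.1,4.44,0],[-5.1,4.44,0],[-5.1,4.44,0],[0,0,0],[0,0,0],[0,0,0],[0,0,0],[0,0,0]],"delta_pos":[[0,0,0],[0,0,0],[0,0,0],[0,6,0],[0,15,0],[3,25,0],[4,32,0],[4,32,0],[4,32,0],[4,32,0]],"grip":[0,0,0,0,0,0,0,0,0,0]}' && python3 -m jog '{"rot":[[0,0,0],[0,0,0],[0,0,0],[0,0,0],[0,0,0],[0,0,0],[0,0,0],[0,0,0],[0,0,0],[0,0,0]],"delta_pos":[[4,35,0],[4,35,0],[4,35,0],[4,35,0],[4,35,0],[4,35,0],[4,30,0],[4,20,0],[0,10,0],[0,0,0]],"grip":[0,0,0,0,0,0,0,0,0,0]}'
```

```text
time_s: 13.38
tcp_pos: [0.5388, -0.3323, 0.3912]
ee_rot: [[-0.925, -0.086, 0.371], [0.082, 0.906, 0.414], [-0.372, 0.414, -0.831]]
wrist_force: [0.4, -0.5, -0.5]
gripper_width: 0.304
time_s: 14.22
tcp_pos: [0.5576, -0.1554, 0.3855]
ee_rot: [[-1.0, 0.0, -0.0], [0.0, 1.0, 0.001], [0.0, 0.001, -1.0]]
wrist_force: [0.6, -0.4, -2.4]
gripper_width: 0.302
time_s: 15.05
tcp_pos: [0.5898, 0.1149, 0.3848]
ee_rot: [[-1.0, -0.002, -0.001], [-0.002, 1.0, 0.001], [0.001, 0.001, -1.0]]
wrist_force: [-0.4, -0.4, -2.1]
gripper_width: 0.309
```

```bash
python3 -m jog '{"rot":[[0,0,0],[0,0,0],[0,0,0],[0,0,0],[0,0,0],[0,0,0],[0,0,0],[0,0,0],[0,0,0],[0,0,0]],"delta_pos":[[0,15,0],[0,20,-10],[0,5.5,-20],[0,0,-30],[0,0,-30],[0,0,-30],[0,0,-30],[0,0,-25],[0,0,0],[0,0,0]],"grip":[0,0,0,0,0,0,0,0,0,0]}'; python3 -c "
from h import *
s=r.sense();t=s['tcp_pos'];R=s['ee_rot'];lens=t+.1165*R[:,2];print(t,lens)
for n in('scene','side'):
  c=cap(n,n+'6.png');print(n,'lens',proj(c,lens).round(1),'dock',proj(c,[.589,.1555,.036]).round(1))
f=lambda i,u,v,w=100,h=75:cv2.resize(cv2.imread('pics/'+i+'.png')[v:v+h,u:u+w],(400,300),interpolation=cv2.INTER_CUBIC)
cv2.imwrite('pics/c8.png',np.hstack([f('scene6',270,150),f('side6',185,210)]))"
```

```text
time_s: 15.88
tcp_pos: [0.5897, 0.1524, 0.21]
ee_rot: [[-1.0, 0.001, -0.002], [0.001, 1.0, -0.002], [0.002, -0.002, -1.0]]
wrist_force: [-0.1, -0.2, -0.6]
gripper_width: 0.306
[0.58974517 0.15242083 0.21003606] [0.5895005  0.15221268 0.0935365 ]
scene lens [319.4 184.6] dock [318.4 197.2]
side lens [232.7 239.8] dock [233.  255.8]
```

View pics/c8.png

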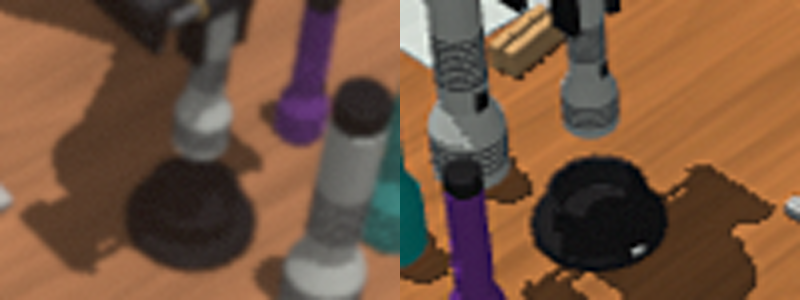

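```bash
python3 -m jog '{"rot":[[0,0,0],[0,0,0],[0,0,0],[0,0,0],[0,0,0],[0,0,0]],"delta_pos":[[0,2.5,-10],[0,0,-20],[0,0,-20],[0,0,-12],[0,0,0],[0,0,0]],"grip":[0,0,0,0,0,0]}'
```

```text
time_s: 16.48
tcp_pos: [0.5904, 0.1562, 0.1491]
ee_rot: [[-1.0, -0.0, 0.001], [-0.0, 1.0, 0.0], [-0.001, 0.0, -1.0]]
wrist_force: [0.0, -0.3, -1.8]
gripper_width: 0.305
```

```bash
python3 -m jog '{"rot":[[0,0,0],[0,0,0],[0,0,0],[0,0,0],[0,0,0],[0,0,0],[0,0,0],[0,0,0],[0,0,0],[0,0,0]],"delta_pos":[[0,-1,-4],[0,0,-4],[0,0,-3],[0,0,-2],[0,0,-2],[0,0,-1],[0,0,-1],[0,0,0],[0,0,0],[0,0,0]],"grip":[0,0,0,0,0,0,0,0,0,0]}'
```

```text
time_s: 17.32
tcp_pos: [0.5901, 0.1551, 0.1317]
ee_rot: [[-1.0, -0.0, 0.0], [-0.0, 1.0, 0.0], [-0.0, 0.0, -1.0]]
wrist_force: [0.5, 0.8, -2.5]
gripper_width: 0.302
```

Still carrying its weight; inch down until contact.

```bash
python3 -m jog '{"rot":[[0,0,0],[0,0,0],[0,0,0],[0,0,0]],"delta_pos":[[0,0,-0.7],[0,0,-0.7],[0,0,0],[0,0,0]],"grip":[0,0,0,0]}'; python3 -m jog '{"rot":[[0,0,0],[0,0,0],[0,0,0]],"delta_pos":[[0,0,-0.6],[0,0,0],[0,0,0]],"grip":[0,0,0]}'
```

```text
time_s: 17.65
tcp_pos: [0.5902, 0.1551, 0.1305]
ee_rot: [[-1.0, -0.0, 0.001], [-0.0, 1.0, 0.0], [-0.001, 0.0, -1.0]]
wrist_force: [-0.2, 1.1, -0.1]
gripper_width: 0.304
time_s: 17.9
tcp_pos: [0.5903, 0.1551, 0.1305]
ee_rot: [[-1.0, -0.0, 0.001], [-0.0, 1.0, 0.0], [-0.001, 0.0, -1.0]]
wrist_force: [-1.6, 0.5, 4.3]
gripper_width: 0.306
```

Seated (the force has turned upward at z = 0.1305, the grasp height). I'll release slowly, then retreat straight up.

```bash
python3 -m jog '{"rot":[[0,0,0],[0,0,0],[0,0,0],[0,0,0],[0,0,0],[0,0,0],[0,0,0],[0,0,0],[0,0,0],[0,0,0]],"delta_pos":[[0,0,0],[0,0,0],[0,0,0],[0,0,0],[0,0,0],[0,0,0],[0,0,0],[0,0,0],[0,0,0],[0,0,0]],"grip":[33,38,45,55,70,85,100,100,100,100]}' && python3 -m jog '{"rot":[[0,0,0],[0,0,0],[0,0,0],[0,0,0],[0,0,0],[0,0,0],[0,0,0],[0,0,0],[0,0,0],[0,0,0]],"delta_pos":[[0,0,5],[0,0,15],[0,0,25],[0,0,30],[0,0,30],[0,0,30],[0,0,30],[-30,0,20],[-30,0,0],[0,0,0]],"grip":[100,100,100,100,100,100,100,100,100,100]}'; python3 -c "
from h import *
for n in('scene','side'):
  c=cap(n,n+'7.png')
a=cv2.imread('pics/scene7.png');b=cv2.imread('pics/side7.png')
for n in('scene','side'):
  d=np.abs(cv2.imread('pics/%s7.png'%n).astype(int)-cv2.imread('pics/%s1.png'%n)).max(2); print(n,(d>60).sum())
C=load('scene7');D=load('side7')
f=lambda i,u,v,w=100,h=75:cv2.resize(i[v:v+h,u:u+w],(400,300),interpolation=cv2.INTER_CUBIC)
cv2.imwrite('pics/c9.png',np.vstack([np.hstack([f(a,280,150),f(b,185,210)]),np.hstack([cv2.resize(a,(400,300)),cv2.resize(b,(400,300))])]))"
```

```text
time_s: 18.73
tcp_pos: [0.59, 0.155, 0.1295]
ee_rot: [[-1.0, -0.0, 0.0], [-0.0, 1.0, -0.0], [-0.0, -0.0, -1.0]]
wrist_force: [0.0, 0.6, 0.2]
gripper_width: 0.896
time_s: 19.57
tcp_pos: [0.5265, 0.1546, 0.3172]
ee_rot: [[-1.0, -0.001, 0.002], [-0.001, 1.0, 0.003], [-0.002, 0.003, -1.0]]
wrist_force: [-0.3, -0.8, -0.4]
gripper_width: 1.001
scene 18555
side 44372
```

View pics/c9.png

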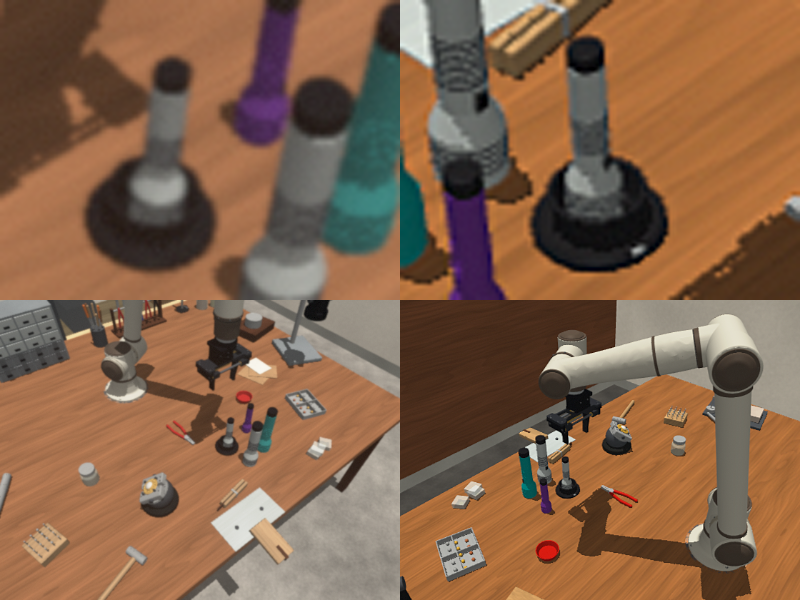

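The lamp stands upright in the base at the same pixels as at the start, and the other things haven't moved. I'll let the arm settle, then hand in.

```bash
python3 -m jog '{"rot":[[0,0,0],[0,0,0],[0,0,0],[0,0,0]],"delta_pos":[[0,0,0],[0,0,0],[0,0,0],[0,0,0]],"grip":[100,100,100,100]}'; python3 -c "
from station import finish_job; print(finish_job())"
```

```text
time_s: 20.0
tcp_pos: [0.5305, 0.155, 0.3138]
ee_rot: [[-1.0, 0.0, -0.001], [0.0, 1.0, -0.001], [0.001, -0.001, -1.0]]
wrist_force: [0.7, 0.5, 0.8]
gripper_width: 0.999
the job is handed in; nothing more can be done
None
```

I cured the stone with the small silver lamp, put the lamp back in its base and handed the job in at 20.0 s of the 54 s allowed. No verdict came back.

- **Cure:** I held the lamp still for more than 3 s. By the arm's own pose it was about 30 mm from the stone and 1 mm off centre. A check from two camera views gave 28 mm and about 2 mm, and the close wrist picture showed about 2 mm to one side.
- **Angle:** I set the lamp to an estimated tilt of 0.59 rad. The brooch outlines gave roughly 0.55 to 0.62 rad and the jaw edges about 0.62. The cradle outline suggested 0.55 or slightly less. That spread is well inside the 11 degrees allowed.
- **Vise:** The stone was at the same pixels (within 0.5) in the scene and side views with the lamp in place as before I picked it up. I saw no sign of contact in the wrist force readings.
- **Return:** The lamp touched the cup floor gently (about 4 N at the wrist) at the height I had gripped it. After I let go, it stood upright in the same place as at the start.
- **Other things:** The pliers, ring clamp, jar, cap and other lamps look unmoved in the last pictures. I checked these by eye only; the image-difference count was swamped by the arm and its shadow.
- **Disagreements:** The side view's white patch on the stone read about 4 mm lower than the other two cameras, because it shows only part of the dome. In the two-camera check of the lens, the sight lines missed each other by about 7 mm on each side, so that check is rough.

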